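# Present the slate board over the cupboard's edge

## Robot

A 6-joint arm with a two-finger parallel gripper is mounted at the origin on the work surface. World frame = base frame: x ahead of the robot, y to its left, z up, the work surface at z = 0. Lengths are in mm, angles in rad, forces in N, time in s.
With the tool pointing down it reaches from about 300 to 850 mm from the base axis. Payload 5.4 kg.
Tool frame: the origin (TCP) lies midway between the tips of the shut fingers; the grasp point (between the pads) lies 19 mm behind it; z points along the fingers, y is the line along which they close (so a half turn about z gives the same grasp; the last joint's range is limited). The gripper opens to 85 mm and grips with 20 to 120 N. Pads are 22 mm wide; open, the fingers measure 114 mm over their backs; the gripper's body (76 mm by 85 mm) begins 54 mm behind the grasp point. The pads swing forward as they close: fully open they stand 13 mm farther back than shut.
Start: joints at [1.033, 0.158, 1.597, -0, 1.386, -0.21], TCP at [185.137, 544.362, 231.299] pointing down, gripper open.
Joint ranges: [-2.91, 2.91], [-0.94, 2.29], [0.18, 2.7], [-1.29, 4.43], [0.17, 2.64], [-3, 3]. Speed limits (rad/s): [2.57, 2.57, 3.14, 3.14, 3.14, 3.14].

## Interface

Orientations are given as a unit quaternion [x, y, z, w].
In Python, from plant import ctrl, move_gripper, solver, viewer, job_done, monitor gives the robot as it stands. Calls block until the motion is done:
- ctrl.move_pose(position, orientation): joint-space move of the TCP to a pose.
- ctrl.move_linear(position, feed=150, ori=None, force_limit=None): straight line of the TCP; ori=None keeps the orientation; feed is the mean speed in mm/s. With force_limit (N) it stops when the force on the tool has changed by that much, and returns True; else False.
- ctrl.move_j(angles): joint-space move.
- move_gripper(opening, f_grip=None): finger opening in mm; f_grip is the grip in N (None keeps the last); returns when the fingers have stopped.
- ctrl.pause(seconds).
- solver.inverse_kinematics(position, orientation): joint angles nearest the present ones, or None.
- viewer.capture(name): name is "side" or "top"; returns (picture, depth): 400x640x3 uint8, blue, green, red; 400x640 float32, mm along the optical axis (not along the pixel's ray), 0 where there is no reading.
- viewer.get_calibration(name): a dict with "vertical_fov" (degrees; the focal length in pixels is half the picture's height over the tangent of half this angle, whatever the lens; pixels are square), "cx", "cy" (the principal point, pixels), "pose" (4x4, takes a point from camera to world coordinates). Camera axes: x right, y down, z forward; pixel columns grow to the right and rows downward; lengths in mm; the calibration is good to about 2 mm. A picture is of the moment at which its call begins. get_calibration takes no time and is no camera call.
A pose or a line that the arm cannot do raises ctrl.Unreachable and nothing moves.
- job_done(): hands the job in; it is judged then, once.
Trained networks look in the newest picture that a camera, given by its name, has taken for a name from the list of things; names that differ only in an ending like _2 or _b are one class to them, and where a whole thing is asked for, a point or a joint stands for the part that bears it (a point fixed in the world has none). Each returns a list of dicts, best first, with "score" (0 to 1); they miss things now and then, are a little off and sometimes report something else, mostly with a low value. They report only what shows in the picture. A call takes as long as a camera call.
- viewer.find_in(camera, thing): "box" ([left, top, right, bottom] in pixels, round what is visible of it).
- viewer.trace(camera, thing): "region" (400x640 bool, what is visible of it) and "box" ([left, top, right, bottom] in pixels, round what is visible of it).
Readings, each from a call of its own:
- monitor.current_clock(): time.
- monitor.current_qpos(): joint angles.
- monitor.current_joint_velocities(): joint speeds.
- monitor.current_joint_efforts(): joint torques, N m.
- monitor.current_tool_pos(): TCP position.
- monitor.current_tool_rot(): TCP orientation.
- monitor.current_contact_force(): force on the tool from outside, world axes, zero at the start.
- monitor.current_wrist_torque(): the same for the moment, N m.
- monitor.current_finger_gap(): finger opening in mm.
- monitor.current_grasp_force(): force on a finger pad.
Only numpy, scipy, OpenCV 4.12 (cv2) and the standard library are available. Lean on these libraries where they do the work, as an engineer would, in place of code of your own. Each camera call takes 0.05 s, during which the arm holds its last target. There are 200 camera calls.

## Task

Push the slate board along the cupboard top, away from you, until its front edge sticks out about 35 mm past the cupboard's front edge (the door side) and lies square with it, so that someone can get their fingers under it. Only push it with your fingers: keep it flat on the cupboard, do not lift it or let it fall, and leave the juicer, sieve, reamer and sugar bowl where they stand.

Things in the scene. Friction and masses are not known exactly. Their poses are not given: they have to be found in the camera images.
- cupboard: Fixed painted green cupboard, 300 mm deep (x) by 660 mm wide (y) by 220 mm high; flat top at 220 mm above the table, no rim. Origin: centre of its underside on the table. x points out of its front (the side with the swing door, away from the robot), y along its width, z up; turned up to 13 degrees from the world axes.
- ledge (a point): Midpoint of the top front edge of the cupboard, 150 mm in front of its centre, at the height of the flat top. Same axes as the cupboard: x points out over the drop, y runs along the straight front edge, which is 660 mm long and overhangs the door.
- board: Loose dark grey slate serving board, 130 (x) by 170 (y) by 10 mm thick, 0.4 to 0.8 kg, lying on the cupboard top between the bystanders, skewed by up to 20 degrees, all of it behind the front edge. Origin: centre of its underside; x points to its front long edge (nearer the cupboard's front), z up. Ordinary friction; it tips off if it overhangs by half its depth.
- board_lip (a point): Midpoint of the board's front long edge, at half thickness: 65 mm in front of the board's centre along its x, 5 mm above its underside.
- board_back (a point): Midpoint of the board's rear long edge (nearer the robot), at half thickness: 65 mm behind the board's centre along its x, 5 mm above its underside.
- juicer: Yellow plastic citrus juicer, round, 92 mm across, 56 mm high. One of four bystanders on the cupboard top, two near each end of it, in any arrangement. Origin: centre of its underside, z up.
- sieve: Stainless steel sieve, round, 86 mm across, 120 mm over its two wire ears, 43 mm high. One of four bystanders on the cupboard top, two near each end of it, in any arrangement. Origin: centre of its underside, z up.
- reamer: Wooden reamer standing on its broad 50 mm handle end, 125 mm high. One of four bystanders on the cupboard top, two near each end of it, in any arrangement. Origin: centre of its underside, z up.
- sugar_bowl: Lidded ceramic sugar bowl, white with a blue lid (one piece), 88 mm across, 93 mm high. One of four bystanders on the cupboard top, two near each end of it, in any arrangement. Origin: centre of its underside, z up.

How it is judged (in metres and radians):
At the end, for the whole second after the job is handed in: The middle of the board's front edge overhangs the cupboard's front edge by 25 to 45 mm, the board is square with the cupboard within 7 degrees, lies flat on its top (height within 4 mm) and is at rest; the four bystanders stand within 15 mm of where they were (x of board_lip in the frame of ledge between 0.025 and 0.045 m and angle between the x axis of board and the x axis of cupboard, either way round below 0.12 rad and height (world z) of board between 0.216 and 0.224 m and angle between board's own z axis and vertical below 0.04 rad and linear speed of board below 0.01 m/s and angular speed of board below 0.1 rad/s and angle between each of juicer, sieve, reamer, sugar_bowl's own z axis and vertical below 0.1 rad and distance of each of juicer, sieve, reamer, sugar_bowl from where it was at the start of the episode below 0.015 m); the robot touches nothing.
It fails at once if the slate board is lifted or tipped off the cupboard top (height (world z) of board above 0.232 m or angle between board's own z axis and vertical above 0.15 rad).
It fails at once if the slate board falls off the cupboard (height (world z) of board below 0.2 m).
It fails at once if the juicer, sieve, reamer or sugar bowl is shoved or knocked over (distance of any of juicer, sieve, reamer, sugar_bowl from where it was at the start of the episode above 0.015 m or angle between any of juicer, sieve, reamer, sugar_bowl's own z axis and vertical above 0.3 rad).
It also fails if it takes over 48 s, if anything falls off the work surface, if the arm or the gripper's body presses on something with over 40 N, if the wrist force passes 120 N, or if a joint passes its speed limit or range.

## Working session

There is one attempt and no reset: what is moved stays moved. The work goes in short steps, each a Python script; the robot and the scene stay as the last script left them, time stands still between calls to the robot, and variables do not carry over. Pictures are saved under pics/ and viewed, at most 10 in all, crops included, and the job is handed in when it is done.

```bash
mkdir -p pics; cat > h.py <<'E'
import numpy as np, cv2
from plant import ctrl, move_gripper, solver, viewer, job_done, monitor
def world(cam, dep, mask):
    c=viewer.get_calibration(cam); f=200/np.tan(np.radians(c["vertical_fov"])/2)
    v,u=np.nonzero(mask&(dep>0)); d=dep[v,u]
    P=np.stack([(u-c["cx"])/f*d,(v-c["cy"])/f*d,d],1)
    T=np.array(c["pose"]); return P@T[:3,:3].T+T[:3,3]
E
python3 - <<'E'
from h import *
for cam in ("top","side"):
    im,d=viewer.capture(cam); cv2.imwrite(f"pics/{cam}0.png",im)
    print(cam,np.round(viewer.get_calibration(cam)["pose"],2).tolist())
    for t in ("cupboard","board","juicer","sieve","reamer","sugar_bowl"):
        for r in viewer.trace(cam,t)[:2]:
            P=world(cam,d,r["region"])
            print(t,round(r["score"],2),r["box"],len(P),np.percentile(P,[2,50,98],axis=0).round().tolist() if len(P) else '')
print(monitor.current_clock())
E
```

```text
top [[0.03, -0.99, 0.16, 340.24], [-1.0, -0.03, -0.0, 40.03], [0.01, -0.16, -0.99, 1479.54], [0.0, 0.0, 0.0, 1.0]]
cupboard 0.62 [218.7, 26.9, 476.6, 261.3] 24748 [[407.0, -354.0, 64.0], [560.0, -11.0, 219.0], [966.0, 278.0, 225.0]]
board 0.78 [325.7, 149.0, 399.2, 214.4] 3362 [[528.0, -175.0, 220.0], [599.0, -91.0, 229.0], [672.0, -6.0, 235.0]]
juicer 0.65 [220.8, 213.3, 258.2, 249.0] 1070 [[418.0, 183.0, 221.0], [459.0, 226.0, 232.0], [500.0, 266.0, 273.0]]
sieve 0.57 [433.5, 126.5, 468.0, 170.0] 880 [[638.0, -342.0, 219.0], [684.0, -311.0, 234.0], [723.0, -269.0, 264.0]]
reamer 0.67 [229.4, 147.1, 251.5, 174.4] 427 [[607.0, 212.0, 222.0], [621.0, 229.0, 314.0], [655.0, 255.0, 342.0]]
reamer 0.61 [224.1, 212.9, 259.0, 250.2] 1128 [[417.0, 181.0, 220.0], [459.0, 225.0, 232.0], [501.0, 267.0, 273.0]]
sugar_bowl 0.95 [439.3, 201.2, 475.2, 240.4] 959 [[458.0, -346.0, 263.0], [494.0, -305.0, 291.0], [533.0, -271.0, 311.0]]
sugar_bowl 0.3 [329.6, 148.7, 402.2, 213.8] 3188 [[531.0, -174.0, 224.0], [599.0, -91.0, 230.0], [669.0, -7.0, 235.0]]
side [[0.97, -0.15, 0.2, 334.52], [-0.25, -0.56
[... 199 characters left out ...]
79 [319.3, 172.8, 380.3, 221.9] 2358 [[526.0, -185.0, 222.0], [596.0, -109.0, 229.0], [666.0, -10.0, 231.0]]
juicer 0.66 [252.0, 123.6, 282.5, 151.9] 729 [[413.0, 177.0, 221.0], [453.0, 201.0, 253.0], [498.0, 266.0, 269.0]]
juicer 0.64 [319.4, 170.7, 380.3, 220.1] 2400 [[526.0, -184.0, 220.0], [596.0, -108.0, 229.0], [670.0, -9.0, 231.0]]
sieve 0.67 [393.0, 217.2, 443.3, 257.1] 1334 [[626.0, -344.0, 220.0], [680.0, -289.0, 245.0], [714.0, -262.0, 262.0]]
reamer 0.85 [315.4, 100.0, 331.7, 139.3] 515 [[606.0, 208.0, 219.0], [625.0, 220.0, 290.0], [657.0, 249.0, 337.0]]
sugar_bowl 0.94 [306.7, 228.9, 358.1, 279.7] 1838 [[456.0, -357.0, 237.0], [490.0, -339.0, 285.0], [531.0, -294.0, 308.0]]
0.7
```

```bash
cat >> h.py <<'E'
def edge(P, a0, half=300, front=True):
    """front line of points P along direction a0: refine angle; returns (angle, offset along x)"""
    for _ in range(5):
        x=np.array([np.cos(a0),np.sin(a0)]); y=np.array([-x[1],x[0]])
        s,t=P[:,:2]@x,P[:,:2]@y
        b=np.floor(t/8).astype(int); q=[]
        for k in np.unique(b):
            m=b==k
            if m.sum()>5: q.append((t[m].mean(), np.sort(s[m])[-2] if front else np.sort(s[m])[1]))
        q=np.array(q)
        for _ in range(6):
            c=np.polyfit(q[:,0],q[:,1],1); r=q[:,1]-np.polyval(c,q[:,0]); k=abs(r)<max(2.5,2*np.median(abs(r)))
            if k.all(): break
            q=q[k]
        a0-=np.arctan(c[0]); 
    return a0, np.polyval(c,q[:,0]).mean(), len(q)
def look(cams=("top","side"),name=None):
    """per camera: cupboard top rect and board rect"""
    out={}
    for cam in cams:
        im,d=viewer.capture(cam)
        if name: cv2.imwrite(f"pics/{cam}{name}.png",im)
        r=viewer.trace(cam,"board")
        R=[x for x in r if x["score"]>.4]
        br=cv2.dilate(R[0]["region"].astype(np.uint8),np.ones((5,5)))>0
        full=np.ones(d.shape,bool)
        P=world(cam,d,full); T=P[(abs(P[:,2]-220)<6)&(P[:,0]>380)&(P[:,0]<860)&(abs(P[:,1])<450)]
        B=world(cam,d,br); B=B[(B[:,2]>225.5)&(B[:,2]<238)]
        hull=cv2.minAreaRect(B[:,:2].astype(np.float32))
        rc=cv2.minAreaRect(T[:,:2].astype(np.float32))
        out[cam]=(T,B,hull,rc)
        print(cam,"top z",np.median(T[:,2]),"cupb rect",np.round(np.array([*rc[0],*rc[1],rc[2]]),1),"board z",np.median(B[:,2]),"rect",np.round(np.array([*hull[0],*hull[1],hull[2]]),1))
    return out
E
python3 - <<'E'
from h import *
o=look()
for c,(T,B,h,rc) in o.items():
    for a in (-.1,.1):
        print(c,"front",edge(T,a),"back",edge(T,a,front=False))
    a=np.radians(h[2]); a=(a+np.pi/4)%(np.pi/2)-np.pi/4
    print("board",[ (edge(B,a+k*np.pi/2)) for k in range(-1,3)])
E
```

```text
top top z 219.7015526330847 cupb rect [567.1 -40.3 301.  661.3   4.5] board z 229.6963570460939 rect [600.7 -91.1 170.  131.8  74.7]
side top z 219.65222093648197 cupb rect [565.3 -40.5 301.4 664.2   4.6] board z 229.50877946867217 rect [599.5 -92.8 173.8 129.1  75. ]
top front (np.float64(0.0775883681120678), np.float64(709.9650796057151), 83) back (np.float64(0.0775703026991771), np.float64(413.0916391224219), 83)
top front (np.float64(0.07758836812470633), np.float64(709.9650764848957), 83) back (np.float64(0.07757030268221148), np.float64(413.09163978634507), 83)
board [(np.float64(-1.834611291385927), np.float64(14.79377414669427), 17), (np.float64(-0.2606309604199964), np.float64(667.240647612075), 22), (np.float64(1.3005819543584805), np.float64(156.0260061760239), 17), (np.float64(2.8723279347136317), np.float64(-539.0515683659631), 22)]
side front (np.float64(0.08446327317301497), np.float64(705.8837815419566), 62) back (np.float64(0.07639449563468075), np.float64(411.1391949480285), 78)
side front (np.float64(0.08459977883769895), np.float64(705.8633451206186), 63) back (np.float64(0.07639449563907302), np.float64(411.13919510139164), 78)
board [(np.float64(-1.8294309832058375), np.float64(21.37812356500038), 17), (np.float64(-0.2583862265124596), np.float64(665.4423184253087), 22), (np.float64(1.3251200011128914), np.float64(138.99201479420742), 17), (np.float64(2.873889883450141), np.float64(-539.0207535886434), 22)]
```

View pics/top0.png

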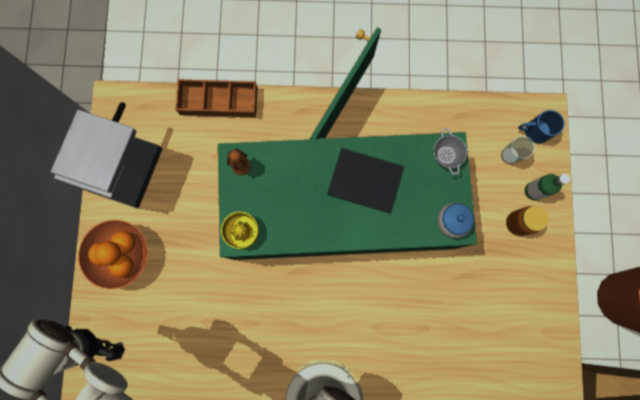

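View pics/side0.png

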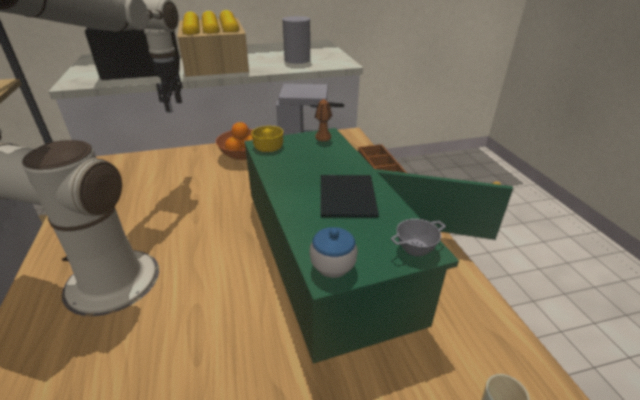

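```bash
cat >> h.py <<'E'
from scipy.spatial.transform import Rotation as Rot
A=0.0777; X=np.array([np.cos(A),np.sin(A)]); Y=np.array([-X[1],X[0]]); FRONT=711.; TL=-138.
def pos(s,z,t=TL): return [*(s*X+t*Y),z]
def st(p): return float(np.dot(p[:2],X)),float(np.dot(p[:2],Y))
ORI=[Rot.from_euler('z',A+k)*Rot.from_euler('x',np.pi) for k in (0,np.pi)]
E
python3 - <<'E'
from h import *
R0=Rot.from_quat(monitor.current_tool_rot())
for o in ORI: print(o.as_quat().round(3),(R0.inv()*o).magnitude(),solver.inverse_kinematics(pos(470,420),o.as_quat()),solver.inverse_kinematics(pos(620,209),o.as_quat()))
def ok(o): 
    q=solver.inverse_kinematics(pos(470,420),o.as_quat()); return 9 if q is None else abs(q[5])
q=min(ORI,key=ok).as_quat()
p=monitor.current_tool_pos(); ctrl.move_linear([p[0],p[1],430],feed=200)
move_gripper(85)
ctrl.move_pose(pos(470,420),q)
ctrl.move_linear(pos(470,240),feed=150)
hit=ctrl.move_linear(pos(470,203),feed=15,force_limit=4)
z=monitor.current_tool_pos()
print(hit,z,monitor.current_finger_gap(),monitor.current_clock(),monitor.current_contact_force())
ctrl.move_linear([z[0],z[1],z[2]+3],feed=20)
o=look(("top","side"),"1")
print(monitor.current_tool_pos(),monitor.current_contact_force(),monitor.current_clock())
E
```

```text
[0.999 0.039 0.    0.   ] 2.7360885154184134 [-4.55176597e-01 -1.15583042e-01  1.50971630e+00 -4.44089210e-16
  1.74745940e+00  1.03791973e+00] [-3.31217552e-01  3.27758735e-01  1.44081763e+00 -4.44089210e-16
  1.37301628e+00  1.16187877e+00]
[-0.039  0.999  0.    -0.   ] 0.40550413855797734 [-0.4551766  -0.11558304  1.5097163   0.          1.7474594  -2.10367292] [-0.33121755  0.32775874  1.44081763  0.          1.37301628 -1.97971388]
True [ 479.29209784 -101.1274144   207.01725271] 85.03346814767424 8.0667 [-0.44563935  0.37274219  4.06753809]
top top z 219.6799209033495 cupb rect [567.  -40.  301.  660.7   4.5] board z 229.64254691171982 rect [599.4 -89.9 171.9 133.6  75. ]
side top z 219.63873337858456 cupb rect [565.8 -42.4 302.1 659.9   4.5] board z 229.57492528888372 rect [599.2 -93.5 173.  129.1  75. ]
[ 479.14230631 -101.05583867  209.77215548] [0.34033268 0.37455665 0.58709972] 8.6167
```

```bash
cat >> h.py <<'E'
def report(o):
    for c,(T,B,h,rc) in o.items():
        g=rc[2] if rc[2]<45 else rc[2]-90
        r=[]
        for k in range(4):
            a,s,n=edge(B,A+k*np.pi/2); r.append((round(a-A-k*np.pi/2,3),round(s,1),n))
        print(c,"centre st",np.round(st(h[0]),1),"rect ang",h[2],"edges F,L,B,R (yaw rel,offset,n)",r)
E
python3 - <<'E'
from h import *
ctrl.move_linear(pos(585,210),feed=35)
print(st(monitor.current_tool_pos()),monitor.current_tool_pos()[2],monitor.current_contact_force(),monitor.current_clock())
report(look(name="2")); print(monitor.current_clock())
E
```

```text
(584.9658913942395, -137.96399705664186) 209.95887257699113 [-3.0152186  -0.14107339 -0.37380005] 12.05
top top z 219.6614738859148 cupb rect [573.  -39.7 313.  660.6   4.5] board z 229.81123295417774 rect [665.5 -61.5 132.4 170.3   4.4]
side top z 219.67533258079635 cupb rect [570.8 -39.9 312.8 665.1   4.6] board z 229.429442920189 rect [662.4 -65.9 135.8 171.1   3.9]
top centre st [ 658.7 -113. ] rect ang 4.361996650695801 edges F,L,B,R (yaw rel,offset,n) [(np.float64(0.003), np.float64(722.4), 13), (np.float64(-0.002), np.float64(-29.3), 16), (np.float64(1.192), np.float64(-167.2), 8), (np.float64(-0.391), np.float64(-163.0), 10)]
side centre st [ 655.3 -117.2] rect ang 3.8945555686950684 edges F,L,B,R (yaw rel,offset,n) [(np.float64(-0.001), np.float64(720.1), 20), (np.float64(0.999), np.float64(-600.0), 15), (np.float64(-0.572), np.float64(-600.0), 15), (np.float64(-0.001), np.float64(199.9), 16)]
12.25
```

View pics/top2.png

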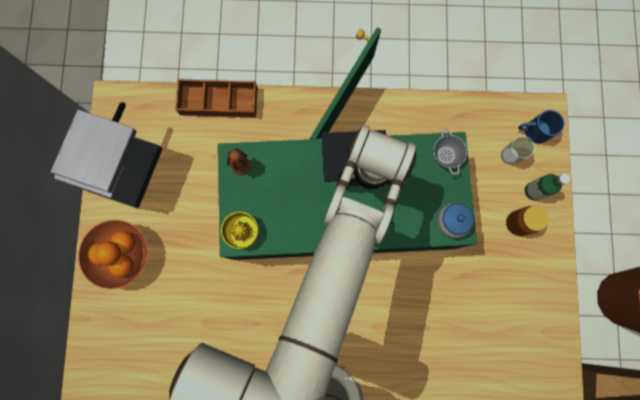

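```bash
python3 - <<'E'
from h import *
ctrl.move_linear(pos(606.5,210),feed=25)
ctrl.pause(.2)
ctrl.move_linear(pos(560,210),feed=60)
ctrl.move_linear(pos(500,400),feed=200)
ctrl.move_j([1.033,-0.1,1.5,0,1.5,monitor.current_qpos()[5]])
o=look(name="3"); report(o)
for c,(T,B,h,rc) in o.items():
    # front edge: cupboard only, away from the board
    t=T[:,:2]@Y; m=abs(t-st(h[0])[1])>100
    print(c,"cupboard front",edge(T[m],A),"back",edge(T[m],A,front=False))
    for t_ in ("juicer","sieve","reamer","sugar_bowl"):
        print(t_,[np.round(r["box"],0).tolist() for r in viewer.find_in(c,t_)[:1]])
print(monitor.current_clock())
E
```

```text
top top z 219.6754953540651 cupb rect [582.7 -39.  333.  660.9   4.5] board z 229.6927842704324 rect [687.2 -63.8 133.2 175.    4.3]
side top z 219.67571743300152 cupb rect [581.7 -39.5 334.2 662.7   4.5] board z 229.38280673499025 rect [686.6 -63.7 132.2 174.6   4.6]
top centre st [ 680.2 -116.9] rect ang 4.339034080505371 edges F,L,B,R (yaw rel,offset,n) [(np.float64(0.005), np.float64(744.1), 15), (np.float64(0.004), np.float64(-29.9), 16), (np.float64(-0.008), np.float64(-618.7), 18), (np.float64(-0.008), np.float64(193.0), 16)]
side centre st [ 679.6 -116.8] rect ang 4.552342891693115 edges F,L,B,R (yaw rel,offset,n) [(np.float64(0.035), np.float64(738.6), 17), (np.float64(0.019), np.float64(-19.5), 13), (np.float64(0.001), np.float64(-615.2), 22), (np.float64(-0.002), np.float64(198.7), 15)]
top cupboard front (np.float64(0.07716336642503877), np.float64(709.9229333485081), 50) back (np.float64(0.07822033648709457), np.float64(413.0988815948024), 59)
juicer [[224.0, 211.0, 257.0, 252.0]]
sieve [[434.0, 136.0, 469.0, 174.0]]
reamer [[228.0, 149.0, 251.0, 175.0]]
sugar_bowl [[438.0, 201.0, 475.0, 238.0]]
side cupboard front (np.float64(0.07957271049216977), np.float64(705.602928101349), 27) back (np.float64(0.07370237697358267), np.float64(411.8757636651808), 54)
juicer [[252.0, 126.0, 284.0, 152.0]]
sieve [[394.0, 222.0, 443.0, 253.0]]
reamer [[315.0, 99.0, 333.0, 139.0]]
sugar_bowl [[308.0, 231.0, 358.0, 277.0]]
18.6667
```

View pics/top3.png

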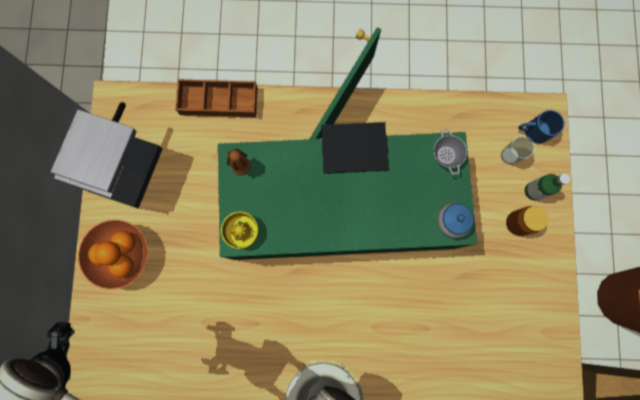

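The top picture shows the board square at (355,148), overhanging the front edge by about 34 mm. The juicer (240,231), reamer (237,161), sieve (450,152) and sugar bowl (456,221) are where they started, and the arm is clear.

```bash
python3 -c "
from h import *
print(job_done())"
```

```text
the job is handed in; nothing more can be done
None
```

I pushed the slate board out flat until it overhung the cupboard's front edge by about 34 mm, square with the edge to about 1° by the top camera. The four bystanders had not moved and the arm was clear. I handed the job in at about 19 s; no verdict came back.

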